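File a backup drive in the desk rack and close the rack

TASK

The blue backup drive has toppled sideways against the grey one in the desk rack. Stand it up again close beside the grey one (pushing in the rack's sliding cheek does this), draw the cheek back to make room, then slide the standing orange drive into the free place until it is fully home against the back rail, and close the cheek snugly so that all three drives stand upright side by side. Never knock a drive over, and leave the mouse, the round black desk device and the printed sleeve where they are.

Things in the scene. Friction and masses are not known exactly. Their poses are not given: they have to be found in the camera images.
- rack: Fixed metal desk rack, mouth and top open; drives stand on the desk. Origin: on the desk, inner corner of back rail and fixed cheek. +x into the bay (rail face at x=0; rail 30 mm deep, 58 high, its carriage 81 high), +y across the bay to the fixed cheek (inner face y=0, 4 mm thick, x -120 to 0, 93 mm high; outside it a foot 47 mm wide, 4 high), z up.
- rack_place (a point): Where the middle of the orange drive belongs when it is fully home and the rack is closed on all three: rack x -70, y -75 mm, 35 mm up; rack axes. The blue one belongs 30 mm, the grey one 60 mm further along +y. Home drives touch the back rail and stick out 20 mm in front of the fixed cheek.
- cheek (a joint): Sliding cheek, m: 0 fully open, grows toward the fixed cheek (rack +y), up to 0.085. Bay width is 0.108 - value: about 0.048 when closed on two drives, 0.018 on three. Stays where left, takes 4 N. Inner face at rack y = -width; a 4 mm plate, 4 to 82 mm above the desk, from the rail to x -110 mm, then a lip 20 mm long bent outward.
- cheek_grip (a point): Middle of the free part of the black grip on top of the sliding cheek: 44 mm long (rack x), 12 mm thick (rack y), free from 82 to 126 mm above the desk; this point is 108 mm above the desk, at rack x -60 mm, 6 mm to the rack's -y side of the cheek's inner face. Moves with the cheek.
- drive_grey_mid (a point): Middle of the drive with grey bumpers, standing on its long edge against the fixed cheek. All drives are boxes 140 mm long (own x), 30 mm thick (own y), 70 mm high (own z), 0.2 to 0.45 kg; the middle is 35 mm up when standing.
- drive_blue_mid (a point): Middle of the drive with blue bumpers, size and axes as the grey one. At the start it is home in depth but leans about 34 degrees, its top edge on the grey drive's side, its foot toward the sliding cheek, reaching to 95 mm from the fixed cheek. Pushed in low by the cheek it stands up.
- drive_orange_mid (a point): Middle of the drive with orange bumpers, size and axes as the grey one. At the start it stands on the desk in front of the mouth, out of line with the free place on the sliding cheek's side and turned up to 0.3 rad; own x points roughly into the bay. Slides when pushed; pushed sideways it tips unless pushed within 15 mm of the desk.
- mouse: Black computer mouse, 114x60x39 mm, to be left alone; origin under its middle.
- hub_puck: Round domed black desk device, 104 mm across, 38 mm high, to be left alone; origin under its middle.
- flange_sleeve: Blue-grey printed sleeve with flanges, 54 mm across, 69 mm high, standing; to be left alone; origin under its middle.
- drive_grey: The grey drive; origin in the middle of the long narrow side it stands on, 35 mm below point drive_grey_mid, same axes.
- drive_blue: The blue drive; origin in the middle of the long narrow side it stands on, 35 mm below point drive_blue_mid, same axes.
- drive_orange: The orange drive; origin in the middle of the long narrow side it stands on, 35 mm below point drive_orange_mid, same axes.
Things that resemble listed ones, but are neither listed nor needed, are in the scene too. Of the things that look like the drive_blue, the larger one is meant.

How it is judged:
On the way, in this order (a step that is already met when the one before it is completed fails the run):
1. the blue drive stands upright beside the grey one (angle between drive_blue_mid's own z axis and vertical below 0.06 rad and y of drive_blue_mid in the frame of rack above -0.055 m), for 0.2 s.
2. the orange drive stands in the free place, fully home against the back rail (x of drive_orange_mid in the frame of rack above -0.078 m and y of drive_orange_mid in the frame of rack above -0.095 m and angle between drive_orange_mid's own z axis and vertical below 0.06 rad), for 0.2 s.
At the end, for the whole second after the job is handed in: All three drives at rest, upright (0.05 rad), in line with the bay (0.06 rad), within 8 mm of the back rail, side by side from the fixed cheek in the order grey, blue, orange (each within 5 mm of its place); sliding cheek closed on them with at most 3.5 mm play in all (value of joint cheek above 0.0145 m and angle between each of drive_grey_mid, drive_blue_mid, drive_orange_mid's own z axis and vertical below 0.05 rad and x of each of drive_grey_mid, drive_blue_mid, drive_orange_mid in the frame of rack above -0.078 m and y of drive_grey_mid in the frame of rack between -0.02 and -0.01 m and angle between the x axis of each of drive_grey_mid, drive_blue_mid, drive_orange_mid and the x axis of rack, either way round below 0.06 rad and y of drive_blue_mid in the frame of rack between -0.05 and -0.04 m and y of drive_orange_mid in the frame of rack between -0.08 and -0.07 m and linear speed of each of drive_grey, drive_blue, drive_orange below 0.01 m/s); the robot touches nothing.
It fails at once if a drive is knocked over (angle between drive_orange_mid's own z axis and vertical above 0.6 rad or angle between drive_grey_mid's own z axis and vertical above 0.45 rad or angle between drive_blue_mid's own z axis and vertical above 0.9 rad).
It fails at once if the mouse, the round desk device or the printed sleeve is moved (distance of any of mouse, hub_puck, flange_sleeve from where it was at the start of the episode above 0.02 m).
It also fails if it takes over 69 s, if anything falls off the work surface, if the arm or the gripper's body presses on something with over 40 N, if the wrist force passes 120 N, or if a joint passes its speed limit or range.

ROBOT

A 6-joint arm with a two-finger parallel gripper is mounted at the origin on a cart in front of the work surface, level with it; the furniture and walls round the work are solid. World frame = base frame: x ahead of the robot, y to its left, z up, the work surface at z = 0. Lengths are in m, angles in rad, forces in N, time in s.
With the tool pointing down it reaches from about 0.3 to 0.95 m from the base axis. Payload 3.1 kg.
Tool frame: the origin (TCP) lies on the front face of the gripper's body, between the roots of the fingers; the fingertips stand 73 mm ahead of it and the grasp point (between the pads) lies pinch_z ahead of it (pinch_z is the distance from the TCP to the grasp point, in m); z points along the fingers, x is the direction in which the jaws open and shut, and the axes are right-handed (so a half turn about z gives the same grasp; the last joint's range is limited). The gripper opens to 85 mm and grips with 20 to 120 N. Pads are 22 mm wide; open, the fingers measure 114 mm over their backs; the gripper's body (76 mm by 85 mm) begins 54 mm behind the grasp point. The pads swing forward as they close: fully open they stand 13 mm farther back than shut.
Start: joints at [1.069, 0.308, 1.634, -0, 1.2, -0.07], TCP at [0.262, 0.568, 0.304] pointing down, gripper open.
Joint ranges: [-3.06, 3.06], [-0.79, 1.96], [0.05, 2.63], [-1.19, 4.34], [0.05, 2.64], [-2.94, 2.94]. Speed limits (rad/s): [2.79, 2.79, 3.14, 3.14, 3.14, 3.14].

INTERFACE

Orientations are given as a 3x3 rotation matrix whose columns are the frame's x, y, z axes.
In Python, from bench import get_obs, read_camera, camera_info, close_job, pinch_z gives the robot as it stands.
- The arm moves only by the tool servo_tool, never from a script. Its argument "commands" is one flat list of numbers, 7 for each row, row after row: the finger opening in m, from 0 to 0.0854, then the shift along the tool's x, y, z in m, then the turn, a rotation vector about the tool's x, y, z in rad. A call has 1 to 10 rows; each row is the pose to reach, as a shift and turn from the pose measured when the call began, along the tool's axes at that moment; what a row does not reach only later rows make up. A row lasts 1/10 s, in which the tool goes at most 50 mm and 8.59 degrees, less where a joint would pass 70% of its speed; a pose out of reach is approached as far as the arm can. A call with a gripper value outside its range is refused whole. The fingers move at their own pace and stop on an object; "newtons" is the grip in N (left out, the last holds). Time passes only in rows, so rows that repeat a pose let the fingers close. It gives the time, the measured TCP pose, the force and the opening at its end, in the units of the state.
- get_obs(): the state, without advancing time (a new reading comes with each control period).
- read_camera(name): name is "side" or "top" or "wrist"; returns (picture, depth): 480x640x3 uint8, blue, green, red; 480x640 float32, m along the optical axis (not along the pixel's ray), 0 where there is no reading.
- camera_info(name): a dict with "K" (3x3 intrinsics, pixels), "T" (4x4, takes a point from camera to world coordinates); the wrist camera has in their place "mount" (4x4, takes a point from camera to tool coordinates, whose origin is the TCP and whose axes are the tool frame's). Camera axes: x right, y down, z forward; pixel columns grow to the right and rows downward; lengths in m; the calibration is good to about 2 mm. A picture is of the moment at which its call begins: read the wrist's pose just before it. camera_info takes no time and is no camera call.
- close_job(): hands the job in, once; it reports no verdict.
The state is a dict: "time_s": time; "qpos": joint angles; "dq": joint speeds; "effort": joint torques, N m; "eef_pos": TCP position; "orientation": TCP orientation; "force": force on the tool from outside, world axes, zero at the start; "wrist_torque": the same for the moment, N m; "opening": finger opening in m.
Only numpy, scipy, OpenCV 4.12 (cv2) and the standard library are available. Lean on these libraries where they do the work, as an engineer would, in place of code of your own. Each camera call takes 0.05 s, during which the arm holds its last target.

## Working session

There is one attempt and no reset: what is moved stays moved. The work goes in short steps, Python scripts to look and compute and a tool call to move; the robot and the scene stay as the last step left them, time stands still between calls to the robot, and variables do not carry over. Pictures are saved under pics/ and viewed, and the job is handed in when it is done.

Besides the shell and the picture viewer there is one more tool, called after "Call:" as name(argument=value, ...) on one line, values as JSON. servo_tool: Moves the arm, as the interface text tells. Its arguments: {"type":"object","properties":{"commands":{"type":"array","items":{"type":"number"}},"newtons":{"type":"number"}},"required":["commands"]}

```bash
ls; mkdir -p pics; python3 - <<'E'
from bench import *
import cv2,numpy as np
print(get_obs(), pinch_z)
for n in ("side","top","wrist"):
    im,d=read_camera(n); cv2.imwrite(f"pics/{n}0.png",im); np.save(f"pics/{n}0.npy",d)
    print(n,camera_info(n))
E
```

```text
pics
{'time_s': 0.0, 'qpos': array([ 1.06927186e+00,  3.09054871e-01,  1.63521303e+00, -2.74584895e-05,
        1.19971499e+00, -6.96859220e-02]), 'dq': array([ 1.17765878e-03,  1.03713303e-04, -7.44789177e-04, -9.35685789e-04,
       -1.03999521e-03, -3.21636649e-05]), 'effort': array([-8.12018807e-04, -4.15260959e+01, -2.76657021e+01, -4.67797986e-05,
        1.05240959e-02,  3.93955615e-07]), 'eef_pos': array([0.26128714, 0.56702291, 0.30260322]), 'orientation': array([[ 4.18530859e-01,  9.08201878e-01, -1.12669877e-03],
       [ 9.08199442e-01, -4.18532352e-01, -2.10818321e-03],
       [-2.38621584e-03, -1.40927466e-04, -9.99997143e-01]]), 'force': array([ 0.45556843, -0.80290052,  0.89387112]), 'wrist_torque': array([-0.00933875,  0.03081013,  0.01706526]), 'opening': 0.0850662839084053} 0.0539
side {'K': array([[515.64086377,   0.        , 315.85409234],
       [  0.        , 515.64086377, 239.09076972],
       [  0.        ,   0.        ,   1.        ]]), 'T': array([[-0.9984398 ,  0.01772746, -0.05295   ,  0.60017711],
       [ 0.0553913 ,  0.43424568, -0.89908981,  0.7792710
[... 457 characters left out ...]
5689e-01],
       [ 3.96010411e-03, -1.51559320e-01, -9.88440231e-01,
         1.28122615e+00],
       [ 0.00000000e+00,  0.00000000e+00,  0.00000000e+00,
         1.00000000e+00]])}
wrist {'K': array([[418.79261581,   0.        , 315.24404121],
       [  0.        , 418.79261581, 240.52473043],
       [  0.        ,   0.        ,   1.        ]]), 'mount': array([[ 9.99998760e-01,  1.41422754e-03,  6.92933591e-04,
        -2.76338294e-04],
       [-1.54555147e-03,  9.65780882e-01,  2.59354775e-01,
        -6.55515922e-02],
       [-3.02435348e-04, -2.59355524e-01,  9.65781870e-01,
        -6.98273077e-02],
       [ 0.00000000e+00,  0.00000000e+00,  0.00000000e+00,
         1.00000000e+00]])}
```

View pics/top0.png

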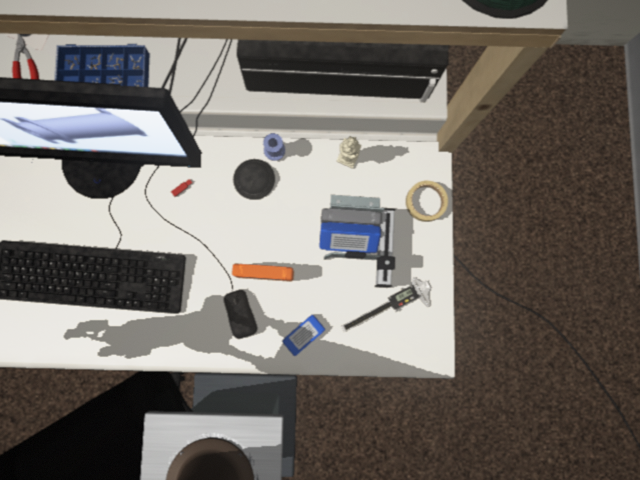

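View pics/side0.png

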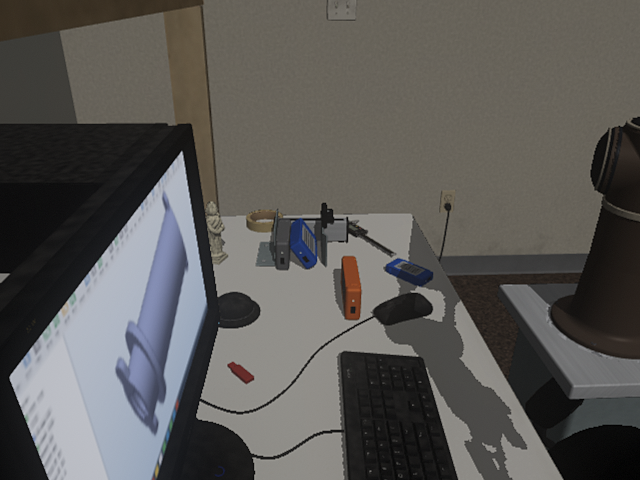

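View pics/wrist0.png

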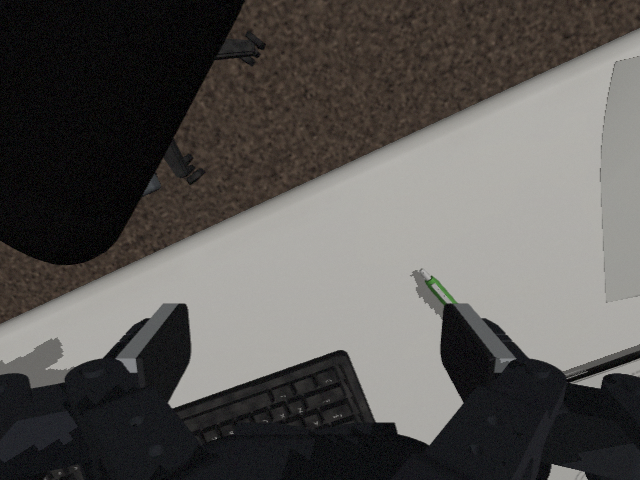

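```bash
python3 - <<'E'
import cv2
im=cv2.imread("pics/top0.png")
c=im[180:360,215:455]; cv2.imwrite("pics/topcrop0.png",cv2.resize(c,None,fx=3.3,fy=3.3,interpolation=cv2.INTER_CUBIC))
im=cv2.imread("pics/side0.png")
c=im[190:340,200:440]; cv2.imwrite("pics/sidecrop0.png",cv2.resize(c,None,fx=3.3,fy=3.3,interpolation=cv2.INTER_CUBIC))
E
```

```text
(no output)
```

View pics/topcrop0.png

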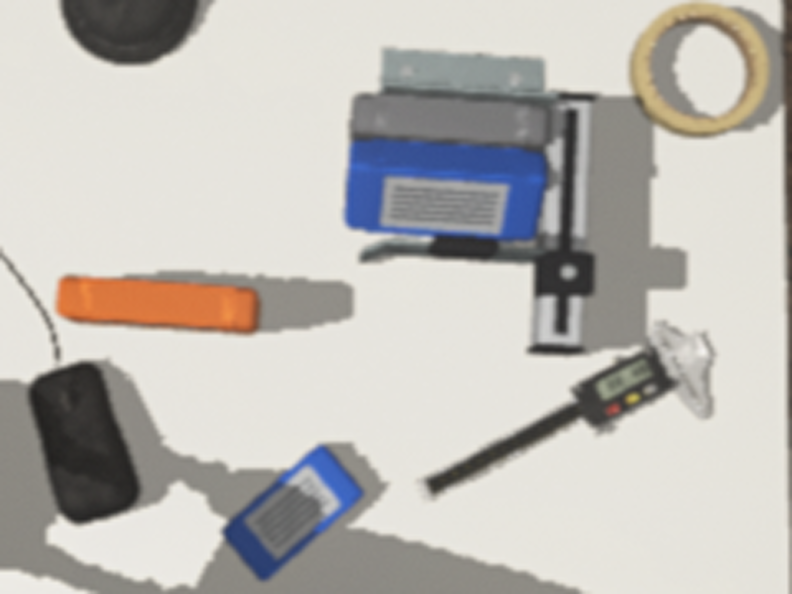

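View pics/sidecrop0.png

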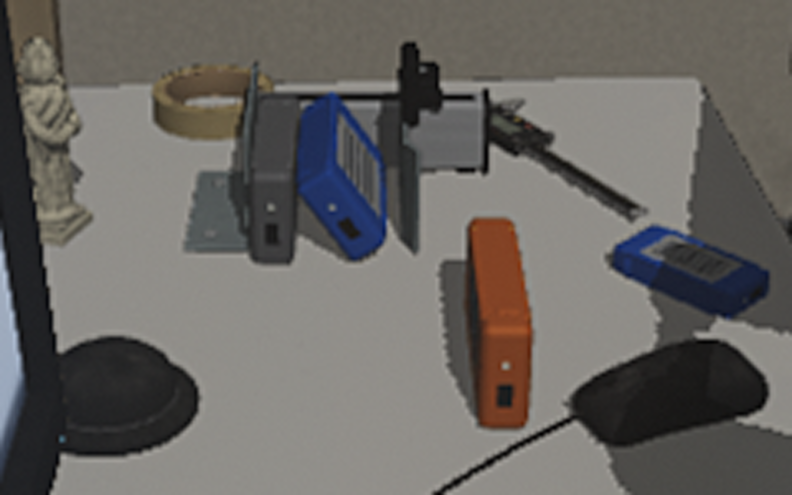

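```bash
cat > h.py <<'E'
import numpy as np,cv2
from bench import *
def ray(K,T,u,v):
    d=np.array([(u-K[0,2])/K[0,0],(v-K[1,2])/K[1,1],1.]); return T[:3,3],T[:3,:3]@d
def at_z(K,T,u,v,z):
    o,d=ray(K,T,u,v); return o+d*(z-o[2])/d[2]
def at_d(K,T,u,v,dep):
    o,d=ray(K,T,u,v); return o+d*dep
def proj(K,T,p):
    p=T[:3,:3].T@(np.asarray(p)-T[:3,3]); return K[0,0]*p[0]/p[2]+K[0,2],K[1,1]*p[1]/p[2]+K[1,2]
def wristT(obs=None):
    o=obs or get_obs(); T=np.eye(4); T[:3,:3]=o['orientation'];T[:3,3]=o['eef_pos']
    return T@camera_info('wrist')['mount']
E
python3 - <<'E'
from h import *
c=camera_info('top');K,T=c['K'],c['T'];d=np.load('pics/top0.npy')
cr=lambda u,v:(215+u/3.3,180+v/3.3)
pts={'or_farL':(60,278),'or_L2':(60,318),'or_R1':(257,288),'or_R2':(255,330),'or_mid':(158,303),'foot_l':(383,48),'foot_r':(543,60),'fix_l':(352,92),'fix_r':(552,95),'grey mid':(450,118),'gripbl1':(435,236),'gripR':(497,255),'grip mid':(466,246),'rail TL':(555,95),'rail TR':(595,97),'rail BR':(582,350),'rail BL':(532,348),'carr':(565,272),'cheek lip':(365,258),'mouse':(82,440),'puck':(130,10)}
for k,p in pts.items():
    u,v=cr(*p); dep=d[int(round(v)),int(round(u))]; P=at_d(K,T,u,v,dep); print(k,np.round([u,v],1),P.round(4))
E
```

```text
or_farL [233.2 264.2] [ 0.4943 -0.039   0.0728]
or_L2 [233.2 276.4] [ 0.4716 -0.0297 -0.0029]
or_R1 [292.9 267.3] [ 0.4966 -0.1729  0.0025]
or_R2 [292.3 280. ] [ 0.4655 -0.1726  0.0117]
or_mid [262.9 271.8] [ 0.4791 -0.1068  0.0692]
foot_l [331.1 194.5] [ 0.6768 -0.2612  0.0068]
foot_r [379.5 198.2] [ 0.6728 -0.3812 -0.0022]
fix_l [321.7 207.9] [ 0.6448 -0.2391 -0.0021]
fix_r [382.3 208.8] [ 0.6276 -0.375   0.0917]
grey mid [351.4 215.8] [ 0.6133 -0.3064  0.0721]
gripbl1 [346.8 251.5] [ 0.5237 -0.293   0.1273]
gripR [365.6 257.3] [ 0.5195 -0.3417  0.0567]
grip mid [356.2 254.5] [ 0.5178 -0.3138  0.1248]
rail TL [383.2 208.8] [ 0.628  -0.3772  0.0902]
rail TR [395.3 209.4] [ 0.6448 -0.4194  0.002 ]
rail BR [391.4 286.1] [ 0.4546 -0.4011  0.0585]
rail BL [376.2 285.5] [ 0.4555 -0.3671  0.0526]
carr [386.2 262.4] [ 0.5065 -0.3859  0.0808]
cheek lip [325.6 258.2] [ 0.5185 -0.2505  0.0229]
mouse [239.8 313.3] [ 0.3843 -0.0544  0.036 ]
puck [254.4 183. ] [ 0.6925 -0.0762  0.0415]
```

```bash
cat >> h.py <<'E'
from scipy.spatial.transform import Rotation as Ro
def down(yaw):
    "tool x at world yaw, z down"
    c,s=np.cos(yaw),np.sin(yaw)
    return np.array([[c,s,0],[s,-c,0],[0,0,-1.]])
def rel(p,R,o=None):
    o=o or get_obs(); R0=o['orientation']
    return np.r_[R0.T@(np.asarray(p)-o['eef_pos']), Ro.from_matrix(R0.T@R).as_rotvec()].round(4)
E
python3 - <<'E'
from h import *
print(rel([.50,-.20,.33],down(-0.03)))
E
```

```text
[-5.969e-01  5.378e-01 -2.610e-02  9.000e-04  1.700e-03  1.169e+00]
```

Call:
servo_tool(commands=[0.05,-0.597,0.538,-0.026,0.001,0.002,1.169,0.05,-0.597,0.538,-0.026,0.001,0.002,1.169,0.05,-0.597,0.538,-0.026,0.001,0.002,1.169,0.05,-0.597,0.538,-0.026,0.001,0.002,1.169,0.05,-0.597,0.538,-0.026,0.001,0.002,1.169,0.05,-0.597,0.538,-0.026,0.001,0.002,1.169,0.05,-0.597,0.538,-0.026,0.001,0.002,1.169,0.05,-0.597,0.538,-0.026,0.001,0.002,1.169,0.05,-0.597,0.538,-0.026,0.001,0.002,1.169,0.05,-0.597,0.538,-0.026,0.001,0.002,1.169])

```text
time_s: 1.15
eef_pos: [0.4098, 0.0885, 0.3202]
orientation: [[1.0, -0.03, 0.001], [-0.03, -1.0, 0.0], [0.001, -0.0, -1.0]]
force: [1.3, 1.1, -0.4]
opening: 0.05
```

```bash
python3 - <<'E'
from h import *
o=get_obs();print(o['time_s'],o['eef_pos'],o['qpos'])
print(rel([.50,-.20,.33],down(-0.03)))
E
```

```text
1.15 [0.40983376 0.08847702 0.32020039] [ 1.08526790e-01 -1.23498339e-01  2.07103971e+00  2.89322740e-04
  1.19304498e+00  1.38224407e-01]
[ 9.870e-02  2.857e-01 -9.800e-03 -4.000e-04 -1.000e-03  2.000e-04]
```

Call:
servo_tool(commands=[0.05,0.099,0.286,-0.01,0,-0.001,0,0.05,0.099,0.286,-0.01,0,-0.001,0,0.05,0.099,0.286,-0.01,0,-0.001,0,0.05,0.099,0.286,-0.01,0,-0.001,0,0.05,0.099,0.286,-0.01,0,-0.001,0,0.05,0.099,0.286,-0.01,0,-0.001,0,0.05,0.099,0.286,-0.01,0,-0.001,0,0.05,0.099,0.286,-0.01,0,-0.001,0,0.05,0.099,0.286,-0.01,0,-0.001,0])

```text
time_s: 2.05
eef_pos: [0.4996, -0.1994, 0.3295]
orientation: [[1.0, -0.03, -0.002], [-0.03, -1.0, 0.002], [-0.002, -0.002, -1.0]]
force: [0.2, 0.3, -0.3]
opening: 0.0501
```

```bash
python3 - <<'E'
from h import *
o=get_obs();print(o['time_s'],o['eef_pos'],o['qpos'],abs(o['dq']).max())
im,d=read_camera('wrist');cv2.imwrite('pics/w1.png',im);np.savez('pics/w1.npz',d=d,T=wristT(o))
E
```

```text
2.05 [ 0.49960882 -0.19940039  0.3295045 ] [-4.61118536e-01  1.17377137e-01  1.81145047e+00  9.89224289e-04
  1.21505390e+00 -4.31769525e-01] 0.02086703000372736
```

View pics/w1.png

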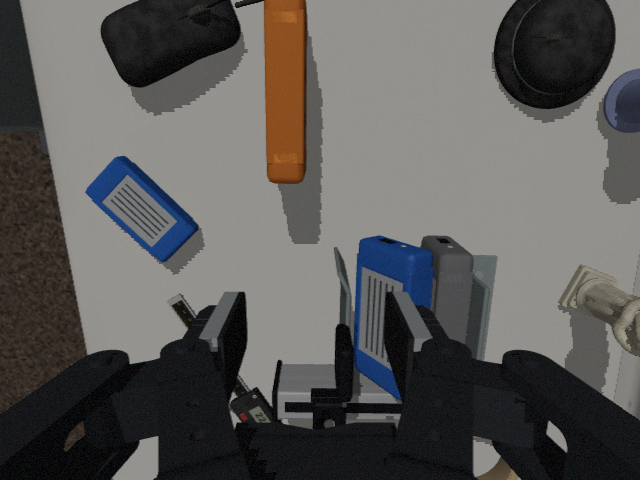

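```bash
python3 - <<'E'
import cv2
im=cv2.imread("pics/w1.png")
c=im[230:460,300:520]; cv2.imwrite("pics/w1a.png",cv2.resize(c,None,fx=2.6,fy=2.6,interpolation=cv2.INTER_CUBIC))
c=im[0:200,220:340]; cv2.imwrite("pics/w1b.png",cv2.resize(c,None,fx=3,fy=3,interpolation=cv2.INTER_CUBIC))
E
```

```text
(no output)
```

View pics/w1a.png

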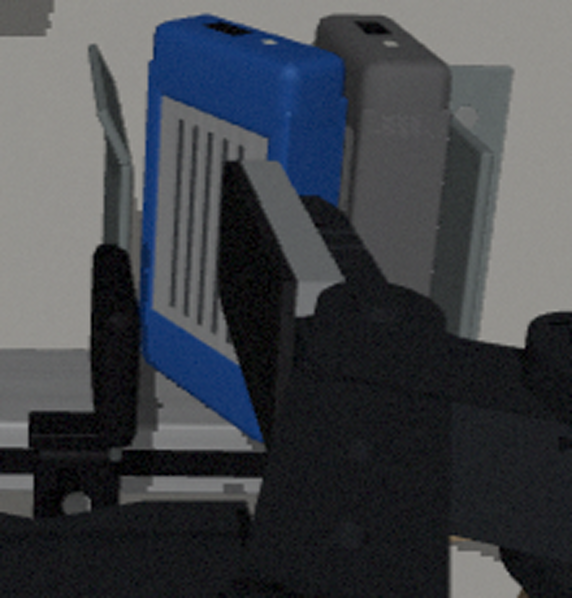

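View pics/w1b.png

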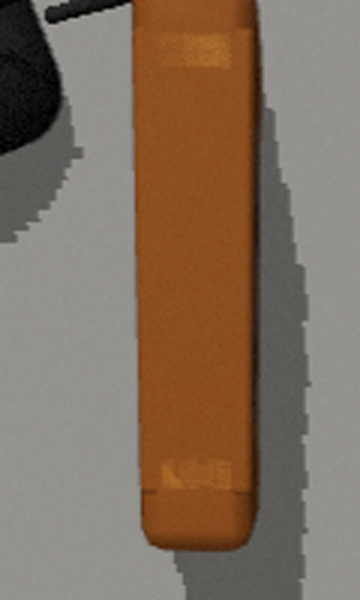

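```bash
python3 - <<'E'
from h import *
f=np.load('pics/w1.npz');d,T=f['d'],f['T'];K=camera_info('wrist')['K']
im=cv2.imread('pics/w1.png')
v,u=np.mgrid[:480,:640]
P=np.stack([(u-K[0,2])/K[0,0]*d,(v-K[1,2])/K[1,1]*d,d],-1)@T[:3,:3].T+T[:3,3]
np.save('pics/P1.npy',P)
a=lambda x,y:(300+x/2.6,230+y/2.6)
for n,p in {'fix top front':(488,155),'fix top back':(474,320),'foot front out':(510,70),'foot in':(470,68),'grey top front':(420,75),'grey tf':(400,110),'greytop mid':(395,230),'lip tip':(94,50),'lip root':(118,160),'cheek top2':(116,220),'grip t':(112,250),'grip m':(115,330),'grip b':(115,425),'rail front L':(30,352),'rail front R':(180,370),'carr':(75,480),'rail top':(190,405)}.items():
    x,y=a(*p);print(n,(round(x),round(y)),P[round(y),round(x)].round(4))
m=(P[...,2]>.060)&(P[...,2]<.08)&(u>255)&(u<320)&(v<195)
q=P[m][:,:2];print('orange z',P[m][:,2].mean(),cv2.minAreaRect((q*1000).astype(np.float32)), 'x edge', cv2.boxPoints(cv2.minAreaRect((q*1000).astype(np.float32))))
m=(P[...,2]>.064)&(P[...,2]<.078)&(u>420)&(u<480)&(v<350)&(v>230)
q=P[m][:,:2];print('grey z',P[m][:,2].mean(),cv2.minAreaRect((q*1000).astype(np.float32)),cv2.boxPoints(cv2.minAreaRect((q*1000).astype(np.float32))))
m=(P[...,2]>.115)&(P[...,2]<.135)&(u<360)&(u>325)&(v>310)&(v<410)
q=P[m];print('grip',len(q),q.min(0),q.max(0),q.mean(0),cv2.minAreaRect((q[:,:2]*1000).astype(np.float32)))
E
```

```text
fix top front (488, 290) [ 0.6327 -0.2598  0.0926]
fix top back (482, 353) [ 0.6696 -0.3666  0.0043]
foot front out (496, 257) [ 0.6763 -0.2618  0.0026]
foot in (481, 256) [ 0.6612 -0.2602  0.0031]
grey top front (462, 259) [ 0.6193 -0.2415  0.0686]
grey tf (454, 272) [ 0.6128 -0.2521  0.0704]
greytop mid (452, 318) [ 0.6132 -0.2933  0.071 ]
lip tip (336, 249) [ 0.5175 -0.2452  0.0163]
lip root (345, 292) [ 0.5223 -0.2679  0.0692]
cheek top2 (345, 315) [ 0.5216 -0.285   0.0776]
grip t (343, 326) [ 0.5194 -0.2912  0.0852]
grip m (344, 357) [ 0.5176 -0.2961  0.1251]
grip b (344, 393) [ 0.5172 -0.3256  0.1262]
rail front L (312, 365) [ 0.4907 -0.3723  0.0104]
rail front R (369, 372) [ 0.5468 -0.3643  0.0383]
carr (329, 415) [ 0.5063 -0.3801  0.0798]
rail top (373, 386) [ 0.5497 -0.3745  0.0465]
orange z 0.06959037027899981 ((478.7256774902344, -109.69183349609375), (131.7216796875, 29.840167999267578), 87.79696655273438) x edge [[ 461.28488  -174.93045 ]
 [ 491.103    -176.07755 ]
 [ 496.16647   -44.453217]
 [ 466.34836   -43.30612 ]]
grey z 0.06943431351039948 ((610.6848754882812, -278.7369079589844), (47.51030349731445, 84.89356994628906), 2.030527114868164) [[ 585.4407  -237.15846]
 [ 588.4486  -321.99875]
 [ 635.9291  -320.31537]
 [ 632.92114 -235.47507]]
grip 914 [ 0.51160878 -0.33426375  0.11505481] [ 0.52495712 -0.29085799  0.12779507] [ 0.51799489 -0.31002653  0.12402418] ((518.3131103515625, -312.5373229980469), (43.20306396484375, 12.312660217285156), 87.51372528076172)
```

```bash
python3 - <<'E'
from h import *
print(rel([.518,-.3125,.23],down(-0.042)));print(rel([.518,-.3125,.16],down(-0.042)))
E
```

```text
[ 0.0218  0.1131  0.0994 -0.0015  0.0014  0.0133]
[ 0.0219  0.1132  0.1694 -0.0015  0.0014  0.0133]
```

Call:
servo_tool(commands=[0.05,0.022,0.113,0.099,-0.0015,0.0015,0.013,0.05,0.022,0.113,0.099,-0.0015,0.0015,0.013,0.05,0.022,0.113,0.099,-0.0015,0.0015,0.013,0.05,0.022,0.113,0.099,-0.0015,0.0015,0.013,0.05,0.022,0.113,0.13,-0.0015,0.0015,0.013,0.05,0.022,0.113,0.15,-0.0015,0.0015,0.013,0.05,0.022,0.113,0.169,-0.0015,0.0015,0.013,0.05,0.022,0.113,0.169,-0.0015,0.0015,0.013])

```text
time_s: 2.9
eef_pos: [0.5166, -0.309, 0.1584]
orientation: [[0.999, -0.04, -0.005], [-0.04, -0.999, 0.004], [-0.005, -0.004, -1.0]]
force: [0.7, 0.7, -0.0]
opening: 0.0502
```

```bash
python3 - <<'E'
from h import *
o=get_obs();print(o['time_s'],o['eef_pos'])
im,d=read_camera('wrist');cv2.imwrite('pics/w2.png',im);np.savez('pics/w2.npz',d=d,T=wristT(o))
E
```

```text
2.9 [ 0.51664676 -0.30895983  0.15836479]
```

View pics/w2.png

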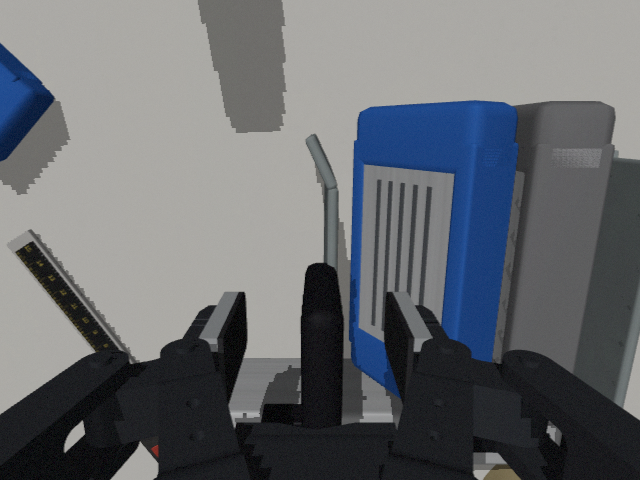

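Call:
servo_tool(commands=[0.0,0,0,0,0,0,0,0.0,0,0,0,0,0,0,0.0,0,0,0,0,0,0,0.0,0,0,0,0,0,0,0.0,0,0,0,0,0,0,0.0,0,0,0,0,0,0], newtons=50)

```text
time_s: 3.55
eef_pos: [0.5185, -0.31, 0.1618]
orientation: [[0.999, -0.04, -0.0], [-0.04, -0.999, 0.002], [-0.0, -0.002, -1.0]]
force: [-0.7, 2.4, 5.8]
opening: 0.0113
```

Call:
servo_tool(commands=[0.0,0.006,0,0,0,0,0,0.0,0.012,0,0,0,0,0,0.0,0.018,0,0,0,0,0,0.0,0.023,0,0,0,0,0,0.0,0.028,0,0,0,0,0,0.0,0.032,0,0,0,0,0,0.0,0.036,0,0,0,0,0,0.0,0.036,0,0,0,0,0])

```text
time_s: 4.35
eef_pos: [0.555, -0.3115, 0.1619]
orientation: [[0.999, -0.04, 0.0], [-0.04, -0.999, 0.002], [0.0, -0.002, -1.0]]
force: [-3.2, -0.2, 2.0]
opening: 0.011
```

```bash
python3 - <<'E'
from h import *
o=get_obs();print(o['time_s'],o['eef_pos'],o['force'])
im,d=read_camera('side');im2,_=read_camera('wrist')
c=cv2.resize(im[190:340,200:440],None,fx=2,fy=2)
cv2.imwrite('pics/s3.png',np.vstack([c,cv2.resize(im2[60:400],(480,255))]))
E
```

```text
4.35 [ 0.55498456 -0.31151101  0.16193006] [-3.23894532 -0.15386272  2.04672372]
```

View pics/s3.png

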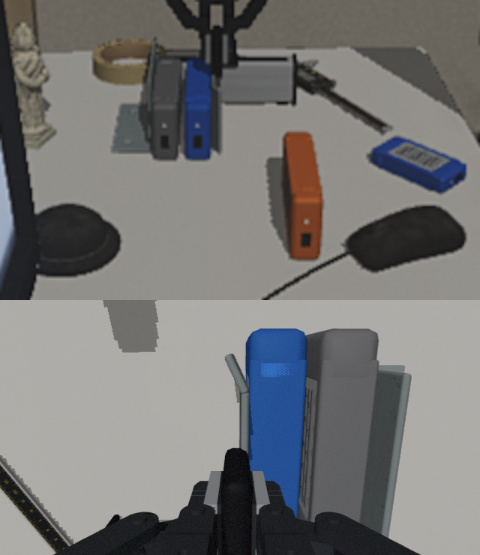

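Call:
servo_tool(commands=[0.0,0.002,0,0,0,0,0,0.0,0.004,0,0,0,0,0,0.0,0.006,0,0,0,0,0,0.0,0.006,0,0,0,0,0])

```text
time_s: 4.85
eef_pos: [0.5611, -0.3118, 0.1619]
orientation: [[0.999, -0.04, 0.001], [-0.04, -0.999, 0.001], [0.001, -0.001, -1.0]]
force: [-3.0, -0.3, 3.5]
opening: 0.0117
```

Call:
servo_tool(commands=[0.0,0.002,0,0,0,0,0,0.0,0.004,0,0,0,0,0,0.0,0.004,0,0,0,0,0])

```text
time_s: 5.15
eef_pos: [0.5622, -0.3119, 0.1619]
orientation: [[0.999, -0.04, -0.007], [-0.04, -0.999, 0.003], [-0.007, -0.003, -1.0]]
force: [-13.8, 0.8, 9.9]
opening: 0.0113
```

```bash
python3 - <<'E'
from h import *
o=get_obs();print(o['time_s'],o['eef_pos'],o['force'])
im2,d=read_camera('wrist')
cv2.imwrite('pics/w4.png',im2);np.savez('pics/w4.npz',d=d,T=wristT(o))
E
```

```text
5.15 [ 0.56218909 -0.31186187  0.16190714] [-13.81208615   0.81584678   9.90746897]
```

View pics/w4.png

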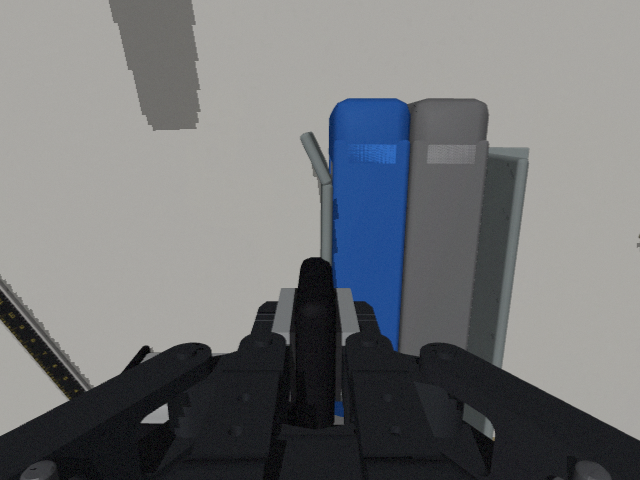

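```bash
python3 - <<'E'
from h import *
f=np.load('pics/w4.npz');d,T=f['d'],f['T'];K=camera_info('wrist')['K']
for n,p,z in [('seam f',(409.5,142),.07),('seam b',(401,340),.07),('blue L f',(330,142),.07),('blue L ',(331,250),.07),('grey R f',(488,150),.07),('greyR b',(470,345),.07),('front bl',(370,98),.06),('front gr',(448,98),.06),('fix topout f',(527,150),.093),('fix topout b',(503,345),.093),('grip L',(300,280),.126),('lip',(303,134),.082)]:
    print(n,at_z(K,T,*p,z).round(4),d[int(p[1])+2,int(p[0])].round(4))
E
```

```text
seam f [ 0.5993 -0.2527  0.07  ] 0.158
seam b [ 0.5973 -0.3349  0.07  ] 0.1809
blue L f [ 0.5695 -0.2516  0.07  ] 0.1907
blue L  [ 0.5686 -0.2939  0.07  ] 0.1571
grey R f [ 0.6289 -0.2568  0.07  ] 0.1588
greyR b [ 0.6267 -0.3383  0.07  ] 0.1799
front bl [ 0.5858 -0.2358  0.06  ] 0.1569
front gr [ 0.616 -0.237  0.06 ] 0.1563
fix topout f [ 0.6324 -0.2558  0.093 ] 0.2222
fix topout b [ 0.63   -0.3257  0.093 ] 0.1546
grip L [ 0.5589 -0.2857  0.126 ] 0.1381
lip [ 0.5599 -0.2481  0.082 ] 0.1458
```

Call:
servo_tool(commands=[0.0,-0.003,0,0,0,0,0,0.0,-0.011,0,0,0,0,0,0.0,-0.019,0,0,0,0,0,0.0,-0.027,0,0,0,0,0,0.0,-0.035,0,0,0,0,0,0.0,-0.043,0,0,0,0,0,0.0,-0.046,0,0,0,0,0,0.0,-0.046,0,0,0,0,0])

```text
time_s: 6.0
eef_pos: [0.5151, -0.3099, 0.162]
orientation: [[0.999, -0.04, -0.008], [-0.04, -0.999, 0.004], [-0.008, -0.003, -1.0]]
force: [0.1, 0.2, -4.1]
opening: 0.0116
```

Call:
servo_tool(commands=[0.03,0,0,0,0,0,0,0.03,0,0,0,0,0,0,0.03,0,0,0,0,0,0,0.03,0,0,-0.04,0,0,0,0.05,0,-0.05,-0.08,0,0,0,0.05,-0.01,-0.1,-0.11,0,0,0,0.05,-0.02,-0.15,-0.11,0,0,0,0.05,-0.025,-0.15,-0.11,0,0,0,0.05,-0.025,-0.15,-0.11,0,0,0])

```text
time_s: 6.9
eef_pos: [0.4963, -0.1568, 0.2738]
orientation: [[0.999, -0.037, -0.008], [-0.037, -0.999, 0.004], [-0.008, -0.004, -1.0]]
force: [-0.4, -0.4, -0.7]
opening: 0.05
```

```bash
python3 - <<'E'
from h import *
o=get_obs();print(o['time_s'],o['eef_pos'],o['force'])
im,d=read_camera('wrist');T=wristT(o)
cv2.imwrite('pics/w5.png',im);np.savez('pics/w5.npz',d=d,T=T)
K=camera_info('wrist')['K']
im2,dt=read_camera('top');cv2.imwrite('pics/t5.png',cv2.resize(im2[180:360,215:455],None,fx=3.3,fy=3.3));np.save('pics/t5.npy',dt)
E
```

```text
6.9 [ 0.49631007 -0.15684295  0.27376976] [-0.3999196  -0.43151964 -0.74137529]
```

View pics/w5.png

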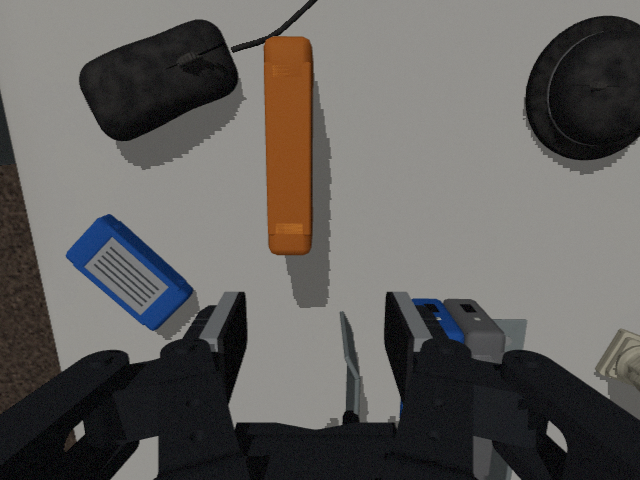

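View pics/t5.png

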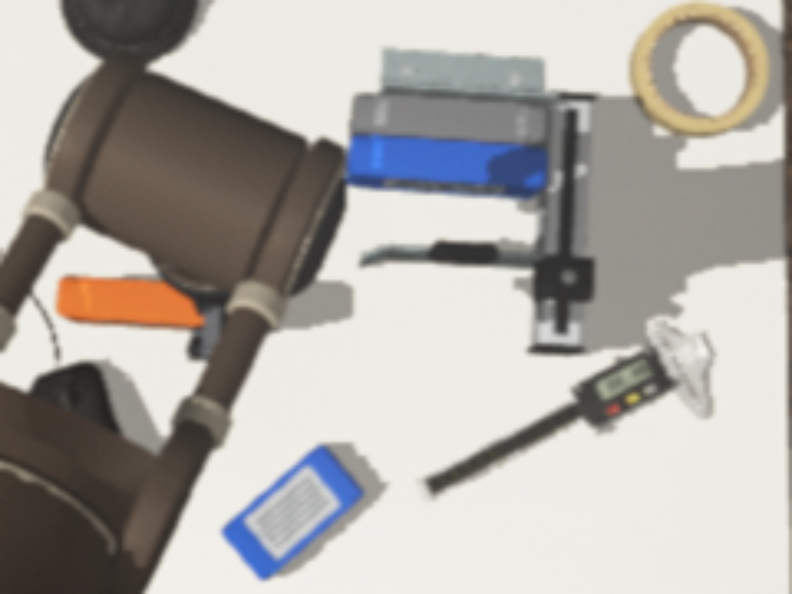

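```bash
python3 - <<'E'
from h import *
f=np.load('pics/w5.npz');d,T=f['d'],f['T'];K=camera_info('wrist')['K']
v,u=np.mgrid[:480,:640]
P=np.stack([(u-K[0,2])/K[0,0]*d,(v-K[1,2])/K[1,1]*d,d],-1)@T[:3,:3].T+T[:3,3]
im=cv2.imread('pics/w5.png').astype(int)
m=(P[...,2]>.064)&(P[...,2]<.08)&(u>240)&(u<330)&(v<280)
r=cv2.minAreaRect((P[m][:,:2]*1000).astype(np.float32));print(P[m][:,2].mean(),r,cv2.boxPoints(r))
m=(P[...,2]>.006)&(P[...,2]<.06)&(u<245)&(v<150)
q=P[m];print('mouse max x',q[:,0].max(),q[q[:,0].argmax()],'min y',q[:,1].min(),q[q[:,1].argmin()])
for y in np.arange(-.12,0,.01):
    s=q[abs(q[:,1]-y)<.005]; print(round(y,2), s[:,0].max().round(3) if len(s) else None)
for z in(.07,):
  for p in [(268,200),(265,60),(311.5,200),(312.5,60),(290,254),(288,37)]: print(p,at_z(K,T,*p,z).round(4))
E
```

```text
0.06954259906805998 ((478.7745666503906, -104.96513366699219), (138.59579467773438, 29.7243709564209), 87.76490783691406) [[ 461.22107  -173.63069 ]
 [ 490.92285  -174.78993 ]
 [ 496.32806   -36.299576]
 [ 466.62628   -35.140335]]
mouse max x 0.4466726168596609 [ 0.44667262 -0.02971227  0.01327924] min y -0.09437956319350072 [ 0.35246668 -0.09437956  0.0129364 ]
-0.12 None
-0.11 None
-0.1 None
-0.09 0.377
-0.08 0.399
-0.07 0.427
-0.06 0.439
-0.05 0.44
-0.04 0.439
-0.03 0.447
-0.02 0.431
-0.01 0.425
(268, 200) [ 0.4641 -0.1355  0.07  ]
(265, 60) [ 0.4678 -0.0498  0.07  ]
(311.5, 200) [ 0.4928 -0.1365  0.07  ]
(312.5, 60) [ 0.4966 -0.0508  0.07  ]
(290, 254) [ 0.4767 -0.1731  0.07  ]
(288, 37) [ 0.4824 -0.0375  0.07  ]
```

```bash
python3 - <<'E'
from h import *
print(rel([.4796,-.085,.18],down(-0.039)));print(rel([.4796,-.085,.095],down(-0.039)))
E
```

```text
[-0.0198 -0.0735  0.0935 -0.0022  0.0077  0.    ]
[-0.0191 -0.0733  0.1785 -0.0022  0.0077  0.    ]
```

Call:
servo_tool(commands=[0.05,-0.02,-0.0735,0.06,-0.002,0.008,0,0.05,-0.02,-0.0735,0.0935,-0.002,0.008,0,0.05,-0.02,-0.0735,0.0935,-0.002,0.008,0,0.05,-0.0195,-0.0735,0.11,-0.002,0.008,0,0.05,-0.0195,-0.0735,0.11,-0.002,0.008,0])

```text
time_s: 7.5
eef_pos: [0.4781, -0.0853, 0.1606]
orientation: [[0.999, -0.039, -0.006], [-0.039, -0.999, 0.001], [-0.006, -0.001, -1.0]]
force: [-0.5, 0.5, 0.3]
opening: 0.05
```

```bash
python3 - <<'E'
from h import *
o=get_obs();print(o['time_s'],o['eef_pos'],o['force'])
im,d=read_camera('wrist');T=wristT(o)
cv2.imwrite('pics/w6.png',im)
print(rel([.4796,-.085,.095],down(-0.039)))
E
```

```text
7.5 [ 0.47806275 -0.08528208  0.16062366] [-0.48403528  0.51718596  0.33450793]
[ 0.0005 -0.0007  0.0672 -0.0005  0.0029 -0.001 ]
```

View pics/w6.png

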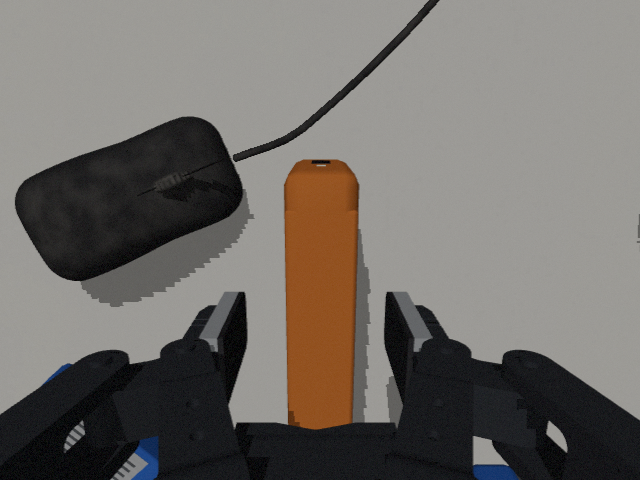

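Call:
servo_tool(commands=[0.05,0.001,0,0.03,0,0.003,0,0.05,0.001,0,0.055,0,0.003,0,0.05,0.001,0,0.066,0,0.003,0,0.05,0.001,0,0.066,0,0.003,0,0.01,0.001,0,0.066,0,0.003,0,0.01,0.001,0,0.066,0,0.003,0,0.01,0.001,0,0.066,0,0.003,0,0.01,0.001,0,0.066,0,0.003,0], newtons=60)

```text
time_s: 8.35
eef_pos: [0.4812, -0.0862, 0.0975]
orientation: [[0.999, -0.04, 0.003], [-0.04, -0.999, -0.001], [0.003, 0.001, -1.0]]
force: [-0.7, -1.5, 4.8]
opening: 0.0292
```

```bash
python3 - <<'E'
from h import *
# rack frame
rx=np.array([-.035,-.9994]);ry=np.array([.9994,-.035]);O=np.array([.6250,-.3775])
cur=get_obs()['eef_pos']; print(cur)
for X in(-.23,-.151):   # grasp point rack x (center 20 ahead)
    p=O+X*rx-.082*ry
    for z in (cur[2]+.006,): print(X,p,rel([*p,z],down(-0.035)))
E
```

```text
[ 0.4812492  -0.08619923  0.09753695]
-0.23 [ 0.5510992 -0.144768 ] [ 0.0721  0.0557 -0.0058  0.0005 -0.003  -0.0048]
-0.151 [ 0.5483342 -0.2237206] [ 0.0725  0.1347 -0.0057  0.0005 -0.003  -0.0048]
```

Call:
servo_tool(commands=[0.01,0,0,-0.006,0,-0.003,-0.005,0.01,0,0,-0.006,0,-0.003,-0.005,0.01,0.018,0.008,-0.006,0,-0.003,-0.005,0.01,0.036,0.015,-0.006,0,-0.003,-0.005,0.01,0.054,0.022,-0.006,0,-0.003,-0.005,0.01,0.072,0.03,-0.006,0,-0.003,-0.005,0.01,0.072,0.045,-0.006,0,-0.003,-0.005,0.01,0.072,0.052,-0.006,0,-0.003,-0.005,0.01,0.072,0.052,-0.006,0,-0.003,-0.005])

```text
time_s: 9.25
eef_pos: [0.5495, -0.1417, 0.103]
orientation: [[0.999, -0.036, -0.003], [-0.036, -0.999, 0.0], [-0.003, -0.0, -1.0]]
force: [-0.8, -0.8, -4.5]
opening: 0.0295
```

```bash
python3 - <<'E'
from h import *
rx=np.array([-.035,-.9994]);ry=np.array([.9994,-.035]);O=np.array([.6250,-.3775])
o=get_obs();cur=o['eef_pos']; print(cur,o['force']); q=cur[:2]-O; print('rack',q@rx,q@ry)
p=O-.156*rx-.082*ry; print(rel([*p,cur[2]],down(-0.035)))
im,d=read_camera('wrist');cv2.imwrite('pics/w7.png',im)
im,d=read_camera('side');cv2.imwrite('pics/s7.png',cv2.resize(im[170:340,200:440],None,fx=3,fy=3))
im,d=read_camera('top');cv2.imwrite('pics/t7.png',cv2.resize(im[180:360,215:455],None,fx=3,fy=3))
E
```

```text
[ 0.54954959 -0.14170045  0.10304648] [-0.84012648 -0.76487904 -4.47647622]
rack -0.23301730547406127 -0.08365812696684927
[ 0.0018  0.077  -0.     -0.0001  0.0026 -0.0014]
```

View pics/s7.png

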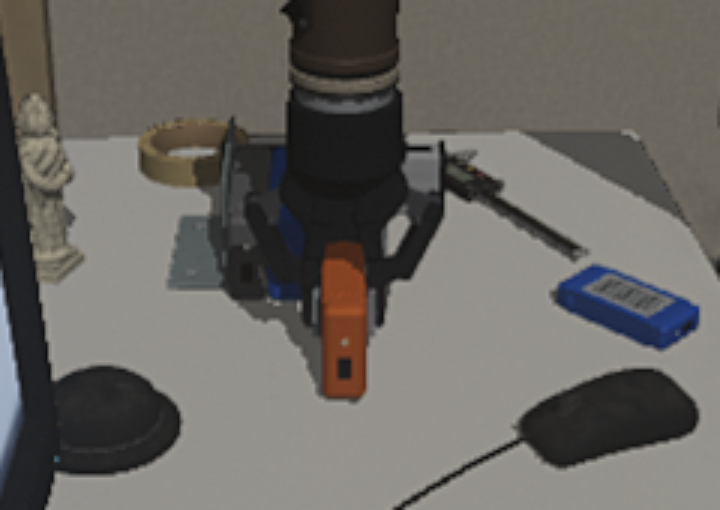

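View pics/t7.png

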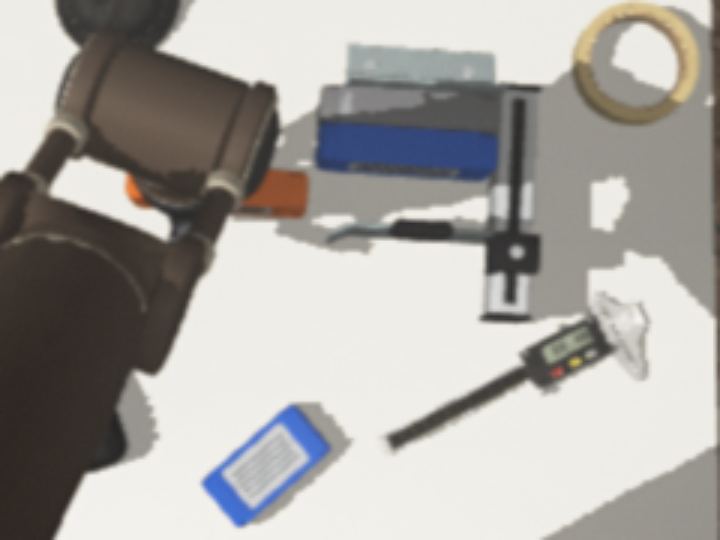

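```bash
python3 - <<'E'
from h import *
c=camera_info('top');K,T=c['K'],c['T']
rx=np.array([-.035,-.9994]);ry=np.array([.9994,-.035]);O=np.array([.6250,-.3775])
for n,p,z in [('orange front up',(306,170),.076),('or front low',(306,215),.076),('blue low L',(320,168),.07),('blue low R',(493,180),.07),('grey up L',(325,86),.07),('grey/blue',(320,121),.07),('cheek inner',(385,221),.082),('cheek in R',(480,232),.082),('grip up',(395,221),.126),('grip lo',(395,236),.126),('or rear left',(128,170),.076)]:
    q=at_z(K,T,215+p[0]/3,180+p[1]/3,z)[:2]; e=q-O; print(n,q.round(4),(e@rx).round(4),(e@ry).round(4))
im=cv2.imread('pics/t7.png'); cv2.imwrite('pics/t7c.png',cv2.resize(im[60:280,100:520],None,fx=1.8,fy=1.8,interpolation=cv2.INTER_CUBIC))
E
```

```text
orange front up [ 0.562 -0.228] -0.1472 -0.0682
or front low [ 0.5275 -0.2288] -0.1452 -0.1026
blue low L [ 0.5647 -0.2388] -0.1365 -0.0651
blue low R [ 0.5588 -0.3715] -0.0037 -0.0664
grey up L [ 0.6288 -0.2413] -0.1362 -0.001
grey/blue [ 0.6012 -0.2381] -0.1385 -0.0286
cheek inner [ 0.5238 -0.2885] -0.0854 -0.1043
cheek in R [ 0.5173 -0.3603] -0.0134 -0.1083
grip up [ 0.5191 -0.2928] -0.0809 -0.1088
grip lo [ 0.5082 -0.293 ] -0.0804 -0.1197
or rear left [ 0.5586 -0.0924] -0.2826 -0.0763
```

View pics/t7c.png

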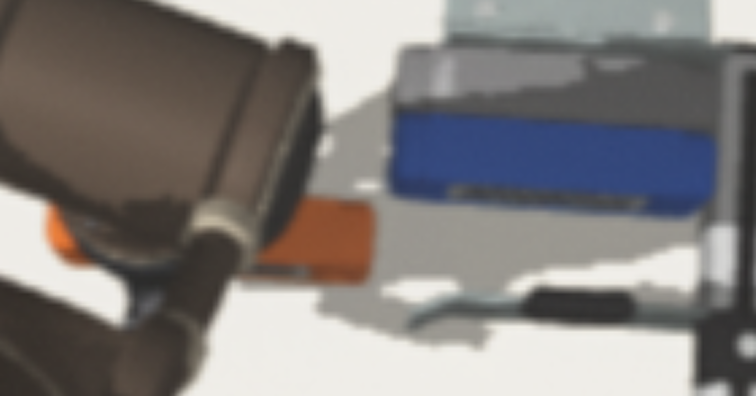

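View pics/w7.png

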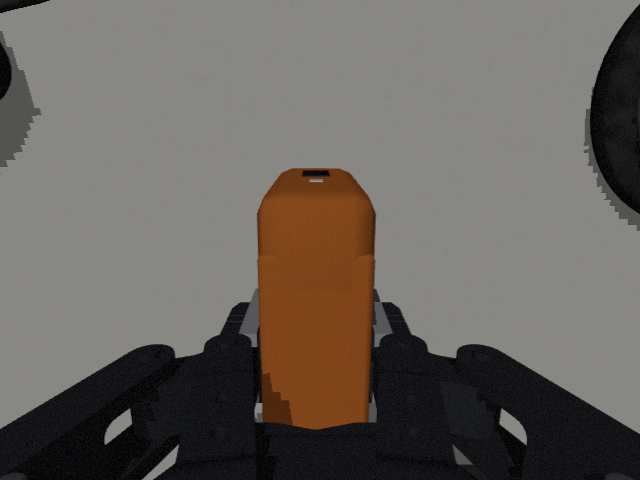

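Call:
servo_tool(commands=[0.01,0,0.012,0,0,0.002,-0.001,0.01,0,0.024,0,0,0.002,-0.001,0.01,0,0.036,0,0,0.002,-0.001,0.01,0,0.048,0,0,0.002,-0.001,0.01,0,0.058,0,0,0.002,-0.001,0.01,0,0.068,0,0,0.002,-0.001,0.01,0,0.075,0,0,0.002,-0.001,0.01,0,0.075,0,0,0.002,-0.001])

```text
time_s: 10.2
eef_pos: [0.5473, -0.2168, 0.1034]
orientation: [[0.999, -0.036, 0.001], [-0.036, -0.999, -0.0], [0.001, 0.0, -1.0]]
force: [0.1, 0.7, -4.1]
opening: 0.0292
```

```bash
python3 - <<'E'
from h import *
rx=np.array([-.035,-.9994]);ry=np.array([.9994,-.035]);O=np.array([.6250,-.3775])
o=get_obs();cur=o['eef_pos']; print(cur,o['force']); q=cur[:2]-O; print('rack',q@rx,q@ry)
im,d=read_camera('top');cv2.imwrite('pics/t8.png',cv2.resize(im[200:280,250:420],None,fx=4.5,fy=4.5,interpolation=cv2.INTER_CUBIC))
im,d=read_camera('side');cv2.imwrite('pics/s8.png',cv2.resize(im[170:340,200:440],None,fx=3,fy=3))
E
```

```text
[ 0.54729608 -0.21678415  0.10337692] [ 0.12705305  0.69880895 -4.06368482]
rack -0.15789977853011358 -0.08328235226628002
```

View pics/t8.png

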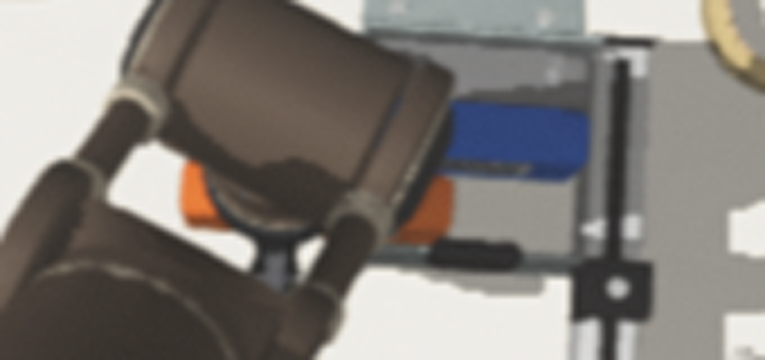

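View pics/s8.png

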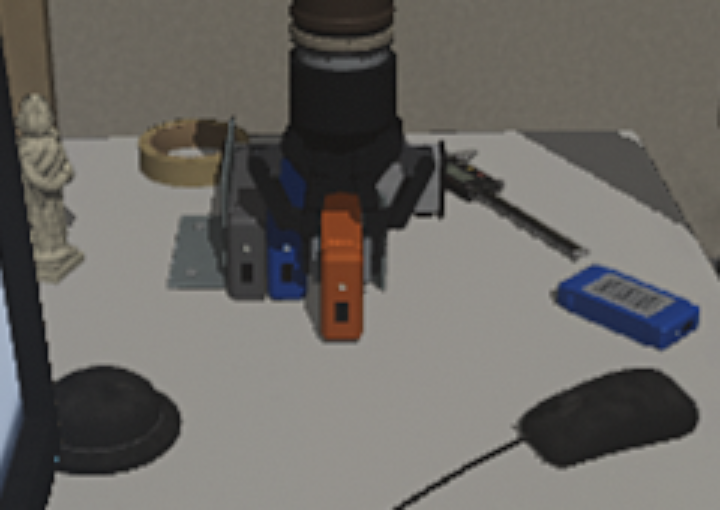

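Call:
servo_tool(commands=[0.01,0,0,0.003,0,0,0,0.01,0,0,0.006,0,0,0,0.01,0,0,0.006,0,0,0,0.042,0,0,0.006,0,0,0,0.042,0,0,0.006,0,0,0,0.042,0,0,0.006,0,0,0,0.042,0,0,-0.02,0,0,0,0.042,0,0,-0.06,0,0,0,0.03,0,-0.03,-0.085,0,0,0,0.0,0,-0.05,-0.085,0,0,0])

```text
time_s: 11.3
eef_pos: [0.5519, -0.1662, 0.1932]
orientation: [[0.999, -0.036, 0.009], [-0.036, -0.999, -0.002], [0.009, 0.002, -1.0]]
force: [0.2, 0.6, -0.5]
opening: 0.0165
```

```bash
python3 - <<'E'
from h import *
rx=np.array([-.035,-.9994]);ry=np.array([.9994,-.035]);O=np.array([.6250,-.3775])
o=get_obs();cur=o['eef_pos']; print(cur,o['force']); q=cur[:2]-O; print('rack',q@rx,q@ry)
im,d=read_camera('wrist');cv2.imwrite('pics/w9.png',im);np.savez('pics/w9.npz',d=d,T=wristT(o))
for X in (-.25,):
    p=O+X*rx-.083*ry; print(rel([*p,.19],down(-0.035)),rel([*p,.108],down(-0.035)))
E
```

```text
[ 0.55193535 -0.16621426  0.19322295] [ 0.22903965  0.64230388 -0.4797487 ]
rack -0.20860170651017682 -0.08041580748851782
[-0.0009 -0.0382  0.0011 -0.0015 -0.0047  0.0008] [-0.0013 -0.038   0.0831 -0.0015 -0.0047  0.0008]
```

View pics/w9.png

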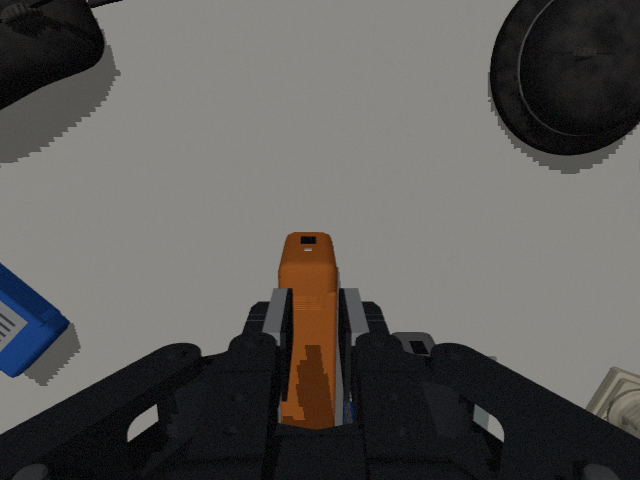

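Call:
servo_tool(commands=[0.0,-0.002,-0.03,0,-0.001,-0.005,0.001,0.0,-0.002,-0.04,0,-0.001,-0.005,0.001,0.0,-0.002,-0.04,0,-0.001,-0.005,0.001,0.0,-0.002,-0.04,0.04,-0.001,-0.005,0.001,0.0,-0.002,-0.04,0.08,-0.001,-0.005,0.001,0.0,-0.002,-0.04,0.083,-0.001,-0.005,0.001,0.0,-0.002,-0.04,0.083,-0.001,-0.005,0.001])

```text
time_s: 12.05
eef_pos: [0.5491, -0.1233, 0.1068]
orientation: [[0.999, -0.036, -0.004], [-0.036, -0.999, 0.001], [-0.004, -0.001, -1.0]]
force: [0.7, 0.0, 0.6]
opening: -0.0001
```

```bash
python3 - <<'E'
from h import *
rx=np.array([-.035,-.9994]);ry=np.array([.9994,-.035]);O=np.array([.6250,-.3775])
o=get_obs();cur=o['eef_pos']; print(cur,o['force']); q=cur[:2]-O; print('rack',q@rx,q@ry)
im,d=read_camera('side');cv2.imwrite('pics/s10.png',cv2.resize(im[170:340,200:440],None,fx=3,fy=3))
for X in (-.16,):
    p=O+X*rx-.082*ry; print(rel([*p,.108],down(-0.035)))
E
```

```text
[ 0.54905529 -0.12332297  0.10678621] [0.73967505 0.0017465  0.63815471]
rack -0.2513664611031495 -0.0847953366162024
[ 0.0013  0.0911  0.0005 -0.0001 -0.     -0.0007]
```

View pics/s10.png

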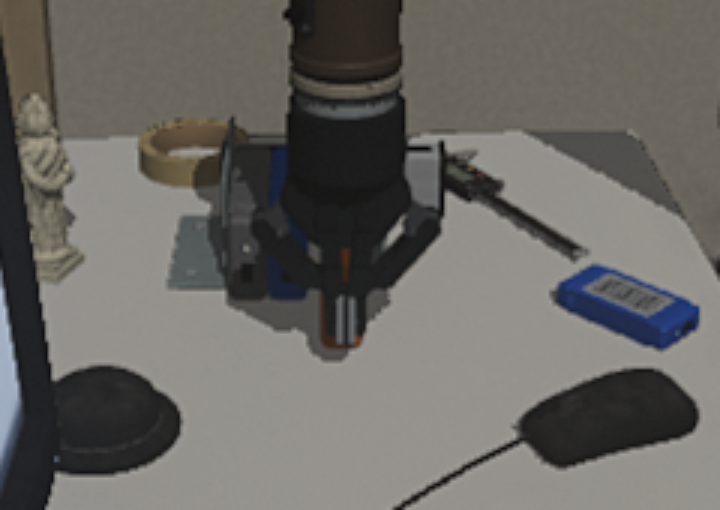

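Call:
servo_tool(commands=[0.0,0.001,0.015,0,0,0,0,0.0,0.001,0.025,0,0,0,0,0.0,0.001,0.033,0,0,0,0,0.0,0.001,0.041,0,0,0,0,0.0,0.001,0.049,0,0,0,0,0.0,0.001,0.057,0,0,0,0,0.0,0.001,0.065,0,0,0,0,0.0,0.001,0.073,0,0,0,0,0.0,0.001,0.081,0,0,0,0,0.0,0.001,0.086,0,0,0,0])

```text
time_s: 13.1
eef_pos: [0.5484, -0.2104, 0.1084]
orientation: [[0.999, -0.036, -0.0], [-0.036, -0.999, 0.0], [-0.0, -0.0, -1.0]]
force: [0.3, 3.4, 2.5]
opening: -0.0001
```

Call:
servo_tool(commands=[0.0,0,0.004,0,0,0,0,0.0,0,0.008,0,0,0,0,0.0,0,0.011,0,0,0,0,0.0,0,0.011,0,0,0,0])

```text
time_s: 13.5
eef_pos: [0.5479, -0.222, 0.1082]
orientation: [[0.999, -0.036, -0.0], [-0.036, -0.999, -0.001], [-0.0, 0.001, -1.0]]
force: [0.1, -0.3, 0.6]
opening: -0.0001
```

```bash
python3 - <<'E'
from h import *
rx=np.array([-.035,-.9994]);ry=np.array([.9994,-.035]);O=np.array([.6250,-.3775])
o=get_obs();cur=o['eef_pos']; print(cur,o['force']); q=cur[:2]-O; print('rack',q@rx,q@ry)
im,d=read_camera('side');cv2.imwrite('pics/s11.png',cv2.resize(im[170:340,200:440],None,fx=3,fy=3))
im,d=read_camera('top');cv2.imwrite('pics/t11.png',cv2.resize(im[200:280,250:420],None,fx=4.5,fy=4.5,interpolation=cv2.INTER_CUBIC))
E
```

```text
[ 0.54785372 -0.22204823  0.10820041] [ 0.13481483 -0.29745112  0.6024379 ]
rack -0.15265837879857594 -0.08254080533626215
```

View pics/s11.png

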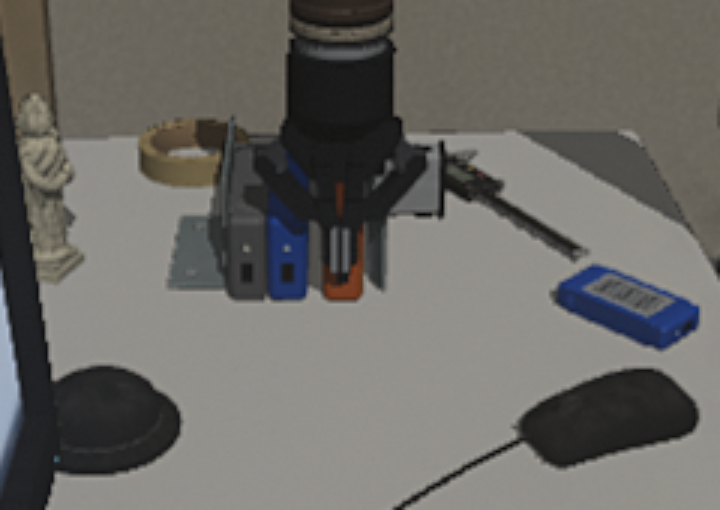

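View pics/t11.png

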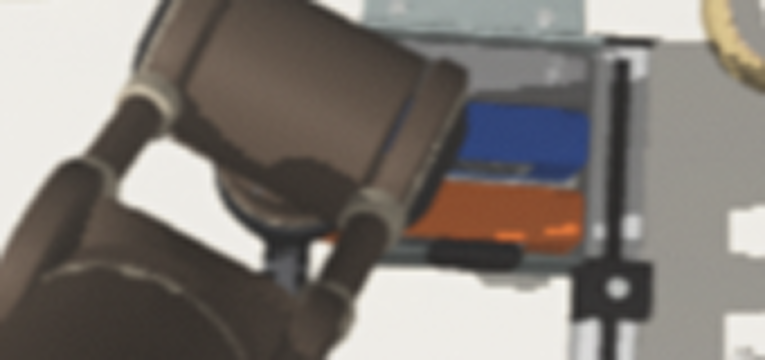

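Call:
servo_tool(commands=[0.0,0,0.002,0,0,0,0,0.0,0,0.004,0,0,0,0,0.0,0,0.004,0,0,0,0])

```text
time_s: 13.9
eef_pos: [0.5477, -0.2237, 0.1081]
orientation: [[0.999, -0.037, -0.001], [-0.037, -0.999, 0.003], [-0.001, -0.003, -1.0]]
force: [0.7, 8.3, 2.5]
opening: 0.0002
```

Call:
servo_tool(commands=[0.0,0,0.002,0,0,0,0,0.0,0,0.003,0,0,0,0,0.0,0,0.003,0,0,0,0])

```text
time_s: 14.2
eef_pos: [0.5477, -0.224, 0.1082]
orientation: [[0.999, -0.038, -0.002], [-0.038, -0.999, 0.008], [-0.002, -0.008, -1.0]]
force: [1.2, 10.1, 3.7]
opening: -0.0001
```

Call:
servo_tool(commands=[0.0,0,-0.01,0,0,0,0,0.0,0,-0.025,0,0,0,0,0.0,0,-0.025,-0.05,0,0,0,0.0,0,-0.025,-0.1,0,0,0,0.05,0,-0.025,-0.13,0,0,0,0.05,0,-0.025,-0.13,0,0,0])

```text
time_s: 14.8
eef_pos: [0.5523, -0.2011, 0.2447]
orientation: [[0.999, -0.037, 0.009], [-0.037, -0.999, 0.003], [0.009, -0.003, -1.0]]
force: [1.1, -0.6, 0.5]
opening: 0.0279
```

```bash
python3 - <<'E'
from h import *
o=get_obs();print(o['time_s'],o['eef_pos'])
im,d=read_camera('wrist');T=wristT(o);cv2.imwrite('pics/w12.png',im);np.savez('pics/w12.npz',d=d,T=T)
K=camera_info('wrist')['K']
v,u=np.mgrid[:480,:640]
P=np.stack([(u-K[0,2])/K[0,0]*d,(v-K[1,2])/K[1,1]*d,d],-1)@T[:3,:3].T+T[:3,3]
m=(P[...,2]>.115)&(P[...,2]<.135)&(P[...,0]<.54)&(P[...,0]>.49)&(P[...,1]<-.27)&(P[...,1]>-.35)
q=P[m];print('grip',len(q),q.min(0) if len(q) else 0,q.max(0) if len(q) else 0)
if len(q): print(cv2.minAreaRect((q[:,:2]*1000).astype(np.float32)))
print(rel([.515,-.312,.22],down(-0.037)),rel([.515,-.312,.16],down(-0.037)))
E
```

```text
14.8 [ 0.55227587 -0.20110666  0.24466225]
grip 1 [ 0.51791619 -0.2910618   0.11563091] [ 0.51791619 -0.2910618   0.11563091]
((517.9161987304688, -291.0617980957031), (0.0, 0.0), 0.0)
[-0.0315  0.113   0.0209 -0.0053 -0.0042 -0.0005] [-0.0317  0.1133  0.0809 -0.0053 -0.0042 -0.0005]
```

View pics/w12.png

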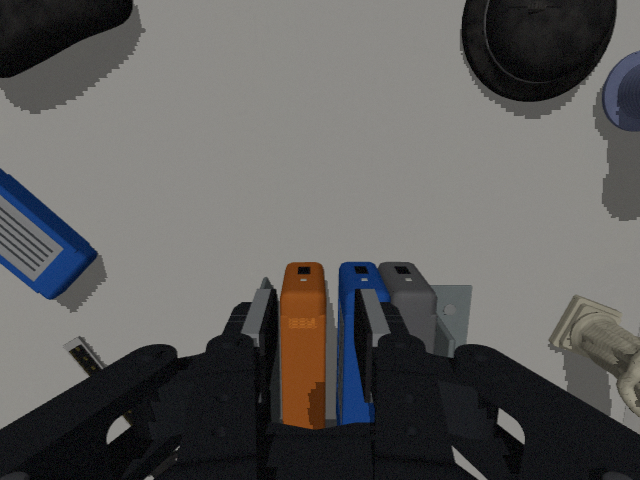

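Call:
servo_tool(commands=[0.05,-0.0315,0.05,0.02,-0.005,-0.004,0,0.05,-0.0315,0.1,0.02,-0.005,-0.004,0,0.05,-0.0315,0.113,0.02,-0.005,-0.004,0,0.05,-0.0315,0.113,0.02,-0.005,-0.004,0,0.05,-0.0315,0.113,0.05,-0.005,-0.004,0,0.05,-0.0315,0.113,0.075,-0.005,-0.004,0,0.05,-0.0315,0.113,0.083,-0.005,-0.004,0,0.05,-0.0315,0.113,0.083,-0.005,-0.004,0])

```text
time_s: 15.65
eef_pos: [0.5138, -0.3096, 0.1552]
orientation: [[0.999, -0.037, -0.005], [-0.037, -0.999, 0.004], [-0.005, -0.004, -1.0]]
force: [-0.2, -0.2, 0.5]
opening: 0.0499
```

```bash
python3 - <<'E'
from h import *
o=get_obs();print(o['time_s'],o['eef_pos'],o['force'])
im,d=read_camera('wrist');cv2.imwrite('pics/w13.png',im)
E
```

```text
15.65 [ 0.51378018 -0.30961126  0.15517876] [-0.16869156 -0.21245532  0.50756735]
```

View pics/w13.png

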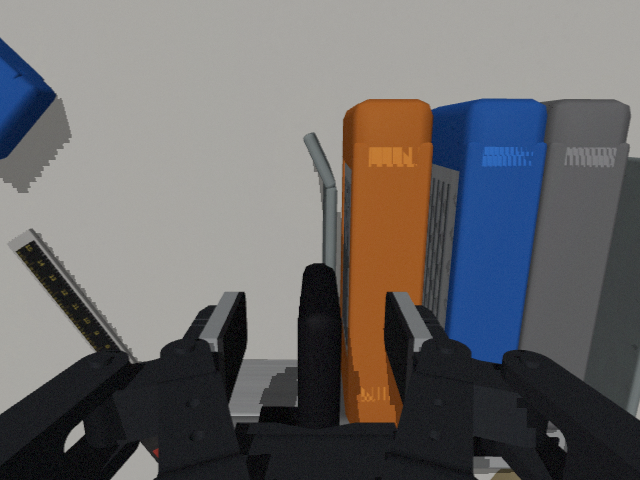

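Call:
servo_tool(commands=[0.05,0.001,0,-0.006,0,0,0,0.05,0.001,0,-0.006,0,0,0,0.0,0.001,0,-0.006,0,0,0,0.0,0.001,0,-0.006,0,0,0,0.0,0.001,0,-0.006,0,0,0,0.0,0.001,0,-0.006,0,0,0,0.0,0.001,0,-0.006,0,0,0], newtons=50)

```text
time_s: 16.4
eef_pos: [0.5158, -0.3107, 0.1636]
orientation: [[0.999, -0.037, -0.002], [-0.037, -0.999, 0.002], [-0.002, -0.002, -1.0]]
force: [-2.7, 1.5, 5.6]
opening: 0.0114
```

Call:
servo_tool(commands=[0.0,0.004,0,0,0,0,0,0.0,0.007,0,0,0,0,0,0.0,0.01,0,0,0,0,0,0.0,0.012,0,0,0,0,0,0.0,0.012,0,0,0,0,0])

```text
time_s: 16.9
eef_pos: [0.5274, -0.3112, 0.1636]
orientation: [[0.999, -0.038, -0.004], [-0.038, -0.999, 0.002], [-0.004, -0.002, -1.0]]
force: [-4.6, 0.6, 5.3]
opening: 0.0116
```

Call:
servo_tool(commands=[0.0,0.002,0,0,0,0,0,0.0,0.004,0,0,0,0,0,0.0,0.005,0,0,0,0,0,0.0,0.005,0,0,0,0,0])

```text
time_s: 17.3
eef_pos: [0.5319, -0.3114, 0.1636]
orientation: [[0.999, -0.038, -0.005], [-0.038, -0.999, 0.003], [-0.005, -0.003, -1.0]]
force: [-5.5, 1.3, 3.6]
opening: 0.0116
```

Call:
servo_tool(commands=[0.0,0.002,0,0,0,0,0,0.0,0.003,0,0,0,0,0,0.0,0.003,0,0,0,0,0])

```text
time_s: 17.6
eef_pos: [0.5324, -0.3115, 0.1636]
orientation: [[0.999, -0.038, -0.012], [-0.038, -0.999, 0.004], [-0.012, -0.004, -1.0]]
force: [-12.9, 1.4, 10.1]
opening: 0.0113
```

```bash
python3 - <<'E'
from h import *
o=get_obs();print(o['time_s'],o['eef_pos'],o['force'])
im,d=read_camera('wrist');cv2.imwrite('pics/w14.png',im);np.savez('pics/w14.npz',d=d,T=wristT(o))
E
```

```text
17.6 [ 0.53242638 -0.31151316  0.16360154] [-12.91653687   1.44984102  10.14426282]
```

View pics/w14.png

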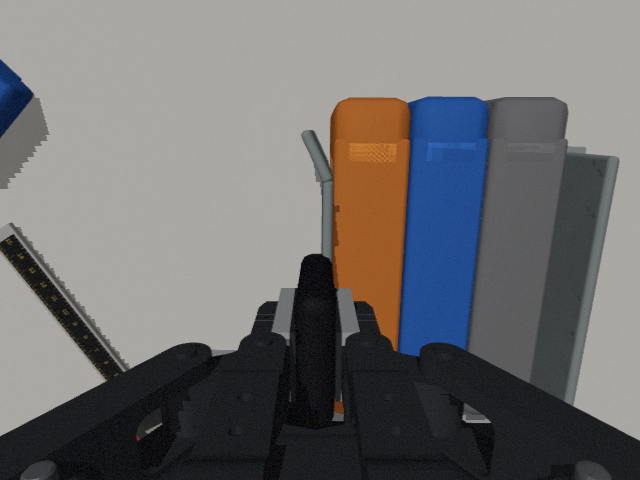

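Call:
servo_tool(commands=[0.012,0,0,0,0,0,0,0.035,0,0,0,0,0,0,0.035,0,0,0,0,0,0,0.035,0,0,0,0,0,0,0.035,0,0,-0.03,0,0,0,0.035,0,0,-0.07,0,0,0,0.035,0,-0.05,-0.1,0,0,0,0.035,0,-0.1,-0.12,0,0,0,0.035,0,-0.13,-0.12,0,0,0,0.035,0,-0.13,-0.12,0,0,0])

```text
time_s: 18.65
eef_pos: [0.5395, -0.1779, 0.2856]
orientation: [[0.999, -0.033, -0.009], [-0.033, -0.999, 0.005], [-0.009, -0.005, -1.0]]
force: [0.5, -0.4, 0.4]
opening: 0.0345
```

```bash
python3 - <<'E'
from h import *
o=get_obs();print(o['time_s'],o['eef_pos'],o['force'])
im,d=read_camera('wrist');T=wristT(o);cv2.imwrite('pics/w15.png',im)
ims,_=read_camera('side');imt,_=read_camera('top')
cv2.imwrite('pics/st15.png',np.vstack([cv2.resize(ims[190:310,230:430],(660,396)),cv2.resize(imt[190:290,310:410],(200,200))[:, :].repeat(1,0) if 0 else cv2.resize(imt[185:285,245:410],(660,400))[:200]]))
cv2.imwrite('pics/t15.png',cv2.resize(imt[180:290,250:410],None,fx=4.5,fy=4.5,interpolation=cv2.INTER_CUBIC))
E
```

```text
18.65 [ 0.53951296 -0.17787606  0.28559072] [ 0.46075982 -0.35752597  0.35025955]
```

View pics/w15.png

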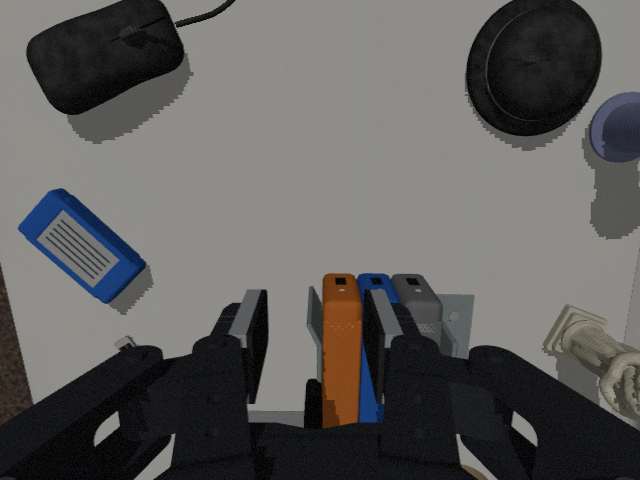

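View pics/st15.png

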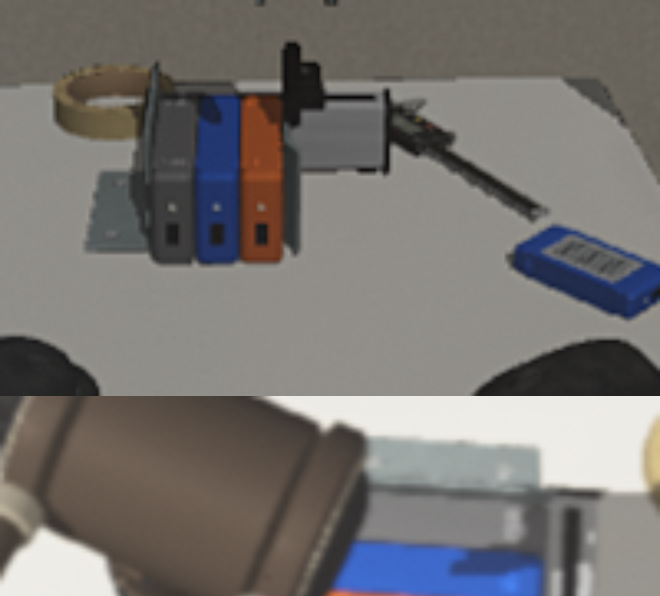

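View pics/t15.png

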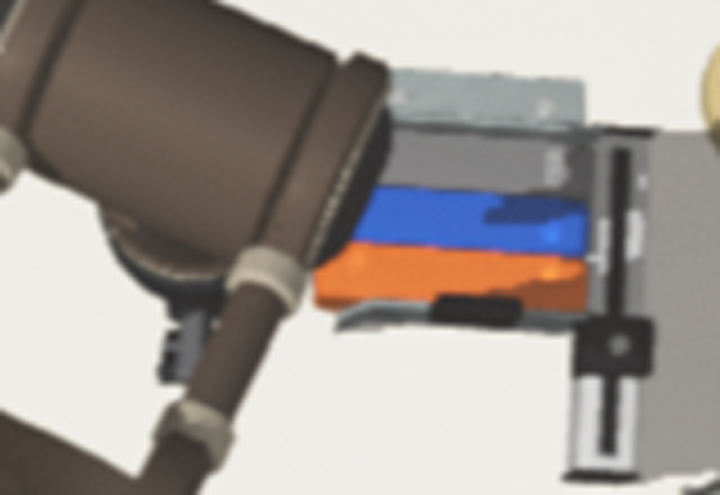

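The three drives stand side by side with their fronts level, all touching the rail, and the cheek is snug against them. The mouse, puck and sleeve have not moved, so I'm handing in.

```bash
python3 -c "
from bench import *
print(close_job())"
```

```text
the job is handed in; nothing more can be done
None
```

The job is handed in at about 19 s of the 69 s allowed, and the last pictures show all three drives standing as asked. No verdict was reported.

- **Blue drive:** I pushed the cheek in by its grip until the blue drive stood up snugly beside the grey one (about 14 N), then drew the cheek back.
- **Orange drive:** I gripped it, lifted it 6 mm and set it down part-way into the free place. Then I pushed it home from behind with the closed fingers until the rail stopped it at about 10 N.
- **Cheek:** I closed it on all three drives at about 13 N. The gripper stopped 30 mm short of where it had closed on two drives, which is one drive's thickness, so there is almost no play.

The last wrist, side and top pictures showed the drives upright in the order grey, blue, orange, with their fronts level and the cheek touching. The gripper was clear of everything. The mouse, puck and sleeve showed no movement in the pictures; I did not measure their positions again.

Two readings disagreed slightly, neither by enough to matter. Estimates of the rack's angle ranged from 0.024 to 0.043 rad; I used 0.035. The cheek had also started about 4 mm short of fully open, going by how far it travelled.

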